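# Fetch the orange-capped vial from behind the dispenser's spring flap

### The job

Take the orange-capped vial out of the dark grey bench dispenser: push its clear spring flap (with the green roller lip) back and hold it open with the hand while you reach in. Stand the vial upright in the green tray without dropping it, let the flap close again, and leave the white-capped vial standing where it is in the dispenser.

Things in the scene. Friction and masses are not known exactly. Their poses are not given: they have to be found in the camera images.
- flap_lip (a point): Middle of the green roller lip (turns freely, 8 mm thick, 200 long) on the free edge of the dispenser's clear, green-framed spring flap; 64 mm above the bench when shut. x points to the hinge line 37 mm off, from the dispenser's front (roughly towards the robot) to its back, sloping 30 deg down when shut; y along the lip. Pushed level from front to back at the lip, it swings up, to 99 deg from level; a spring (1-2 N) shuts it.
- vial_orange: Vial to fetch: amber glass, orange cap and label; 22 mm in diameter, 46 tall, the top 14 mm tapering to 10 mm; 30 g; upright on the dispenser's floor, 6 mm above the bench. Origin: centre of its underside, z up. It stands under the shut flap, its axis about 8 mm behind the lip (seen from above) and 42 mm to one side of the lip's middle. Grip its straight part, fingers to either side along the row.
- vial_white: Same vial with white cap and label, to be left; 84 mm from the orange one along the lip, with nothing between. Origin: centre of its underside. Dispenser: fixed dark grey base 230 x 74 mm, ends open, white kerb 16 mm high along its front (42 mm in front of the vials' axes), clear back 44 mm high (its inner face 26 mm behind them) with the hinge on top, 46 mm above the bench.
- tray: Open empty green tray, fixed to the bench, 110 mm (x) by 130 mm (y), walls 12 mm high and 4 mm thick, floor 4 mm above the bench. Origin: centre of its underside, z up.
There are look-alikes about, which are no part of the job. Of the things that look like the part that bears flap_lip, the largest one is meant.

How it is judged:
On the way, in this order (a step that is already met when the one before it is completed fails the run):
1. the flap is swung back at least about 20 degrees and held, the orange vial still in its place (angle between flap_lip's own z axis and vertical above 0.87 rad and height (world z) of vial_orange below 0.03 m), for 0.1 s.
2. the orange vial is lifted out of the dispenser, its foot over 80 mm above the bench (height (world z) of vial_orange above 0.08 m), for 0.05 s.
At the end, for the whole second after the job is handed in: The orange-capped vial stands on the tray's floor anywhere inside its walls, upright within 10 degrees, released and at rest; the flap has swung shut (within 5 degrees); the white-capped vial stands upright within 20 mm of where it was (x of vial_orange in the frame of tray between -0.045 and 0.045 m and y of vial_orange in the frame of tray between -0.055 and 0.055 m and z of vial_orange in the frame of tray below 0.01 m and angle between each of vial_orange, vial_white's own z axis and vertical below 0.17 rad and linear speed of vial_orange below 0.02 m/s and angle between flap_lip's own z axis and vertical below 0.62 rad and distance of vial_white from where it was at the start of the episode below 0.02 m); the robot touches nothing.
It fails at once if the orange vial is let go while its foot is more than 40 mm above the bench (height (world z) of vial_orange above 0.04 m and contact force between the fingers and vial_orange below 0.05 N).
It fails at once if the white-capped vial is knocked over or shifted by more than 20 mm (angle between vial_white's own z axis and vertical above 0.5 rad or distance of vial_white from where it was at the start of the episode above 0.02 m).
It also fails if it takes over 40 s, if anything falls off the work surface, if the arm or the gripper's body presses on something with over 40 N, if the wrist force passes 120 N, or if a joint passes its speed limit or range.

### The arm

A 6-joint arm with a two-finger parallel gripper is mounted at the origin on the work surface. World frame = base frame: x ahead of the robot, y to its left, z up, the work surface at z = 0. Lengths are in m, angles in rad, forces in N, time in s.
With the tool pointing down it reaches from about 0.3 to 0.775 m from the base axis. Payload 14.6 kg.
Tool frame: the origin (TCP) lies midway between the tips of the shut fingers; the grasp point (between the pads) lies 19 mm behind it (grasp_offset is the distance from the TCP to the grasp point, in m); z points along the fingers, y is the line along which they close (so a half turn about z gives the same grasp; the last joint's range is limited). The gripper opens to 94 mm and grips with 3 to 60 N. Pads are 16 mm wide; open, the fingers measure 119 mm over their backs; the gripper's body (75 mm by 177 mm) begins 78 mm behind the grasp point.
Start: joints at [-1.412, 0.3, 1.521, -0, 1.321, -0.067], TCP at [0.123, -0.536, 0.205] pointing down, gripper open.
Joint ranges: [-3.03, 3.03], [-0.79, 2.21], [0.23, 2.52], [-1.04, 4.18], [0, 3.07], [-2.55, 2.55]. Speed limits (rad/s): [2.22, 2.22, 2.57, 3.14, 3.14, 3.14].

### API

Orientations are given as [roll, pitch, yaw] about the fixed x, y, z axes, in that order (R = Rz(yaw) Ry(pitch) Rx(roll)).
In Python, from station import * gives the robot as it stands. The module is installed in compiled form; this text tells all that it offers.
- The arm moves only by the tool send_rows, never from a script. Its argument "rows" is a list of rows, each an object of numbers: "dx", "dy", "dz": the shift along the tool's x, y, z in mm; "roll": the turn about the tool's z in degrees; "jaw": the closure, from -1 (fully open) to 1 (shut). In form: [{"dx": .., "dy": .., "dz": .., "roll": .., "jaw": ..}, ...]. A call has 1 to 12 rows; each row shifts and turns the commanded pose from where the row before left it, along the tool's axes as they then stand; what a row does not reach is not made up. A row lasts 1/12 s, in which the tool goes at most 41.7 mm and 7.16 degrees, less where a joint would pass 70% of its speed; a pose out of reach is approached as far as the arm can. A call is refused whole if a number of a shift passes 41.7 or a number of a turn 7.16, either way. A call with a gripper value outside its range is refused whole. The fingers move at their own pace and stop on an object; "force" is the grip in N (left out, the last holds). Time passes only in rows, so rows that do not move let the fingers close. It gives the time, the measured TCP pose, the force, the opening and the grip force at its end, in the units of the state.
- get_obs(): the state, without advancing time (a new reading comes with each control period).
- camera(name): name is "scene" or "top" or "wrist"; returns a dict with "frame" (420x560x3 uint8, red, green, blue), "z_map" (420x560 float32, m along the optical axis (not along the pixel's ray), 0 where there is no reading), "camera_matrix" (3x3 intrinsics, pixels), "D" ([k1, k2, p1, p2, k3] as OpenCV has them; the pictures are not rectified), "rvec" (rotation vector, rad) and "tvec" (3), from world to camera coordinates, as OpenCV has them. Camera axes: x right, y down, z forward; pixel columns grow to the right and rows downward; lengths in m; the calibration is good to about 2 mm. A picture is of the moment at which its call begins.
- hand_in(): hands the job in; it is judged then, once.
The state is a dict: "time_s": time; "qpos": joint angles; "joint_vel": joint speeds; "tau": joint torques, N m; "ee_pos": TCP position; "eef_rot": TCP orientation; "force": force on the tool from outside, world axes, zero at the start; "moment": the same for the moment, N m; "grip_width": finger opening in m; "grip_force": force on a finger pad.
Only numpy, scipy, OpenCV 4.12 (cv2) and the standard library are available. Lean on these libraries where they do the work, as an engineer would, in place of code of your own. Each camera call takes 0.05 s, during which the arm holds its last target. There are 200 camera calls.

## Working session

There is one attempt and no reset: what is moved stays moved. The work goes in short steps, Python scripts to look and compute and a tool call to move; the robot and the scene stay as the last step left them, time stands still between calls to the robot, and variables do not carry over. Pictures are saved under pics/ and viewed, at most 12 in all, crops included, and the job is handed in when it is done.

Besides the shell and the picture viewer there is one more tool, called after "Request:" by a JSON object that holds its "op" and its "data". send_rows: Moves the arm, as the interface text tells. Its arguments: {"type":"object","properties":{"rows":{"type":"array"},"force":{"type":"number"}},"required":["rows"]}

```bash
mkdir -p pics; cat > h.py <<'E'
import numpy as np,cv2
from station import *
def pts(c):
    H,W=c['z_map'].shape
    u,v=np.meshgrid(np.arange(W),np.arange(H))
    n=cv2.undistortPoints(np.stack([u,v],-1).reshape(-1,1,2).astype(float),c['camera_matrix'],c['D']).reshape(-1,2)
    z=c['z_map'].reshape(-1)
    P=np.c_[n*z[:,None],z]
    R=cv2.Rodrigues(np.array(c['rvec']))[0]
    return ((P-np.array(c['tvec']).reshape(3))@R).reshape(H,W,3)
E
python3 - <<'E'
from h import *
for n in ['scene','top']:
    c=camera(n); cv2.imwrite(f'pics/{n}0.png',c['frame'][...,::-1]); np.savez(f'{n}0.npz',**c)
    P=pts(c); print(n,P[210,280],P[50,50],P[50,500],P[380,50])
o=get_obs();print(o)
E
```

```text
scene [ 0.47100807 -0.01059428 -0.00186829] [-1.36882135  0.44037383 -0.29186859] [ 0.6842124   2.12587602 -0.41641491] [ 0.3356927  -0.65503571 -0.00110497]
top [ 0.48291625 -0.07854307  0.0044216 ] [0.90488748 0.52208358 0.0781841 ] [ 0.9285405  -0.69447438 -0.00333122] [ 0.06213567  0.4984898  -0.00060331]
{'time_s': 0.1, 'qpos': array([-1.41153810e+00,  3.00415752e-01,  1.52153561e+00,  6.44918887e-06,
        1.32067006e+00, -6.65930553e-02]), 'joint_vel': array([ 2.40911925e-04, -1.34769585e-03, -2.39685884e-03,  8.60112570e-05,
       -9.14418623e-04, -3.92490877e-04]), 'tau': array([ 1.94204833e-03, -5.32638359e+01, -3.53283656e+01,  7.09301513e-02,
        2.34563492e-02, -6.66594178e-05]), 'ee_pos': array([ 0.12313003, -0.53579903,  0.20493592]), 'eef_rot': array([-3.14056659e+00, -7.46909173e-05,  2.25849645e-01]), 'force': array([1.07235086, 0.35671171, 0.21249168]), 'moment': array([ 0.02038267, -0.00959395,  0.05438204]), 'grip_force': 0.0, 'grip_width': 0.09401700140655662}
```

View pics/scene0.png

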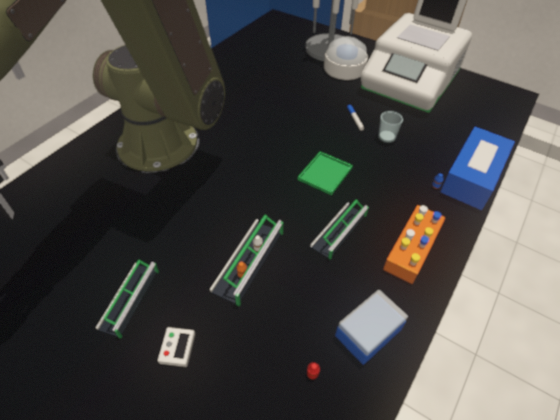

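View pics/top0.png

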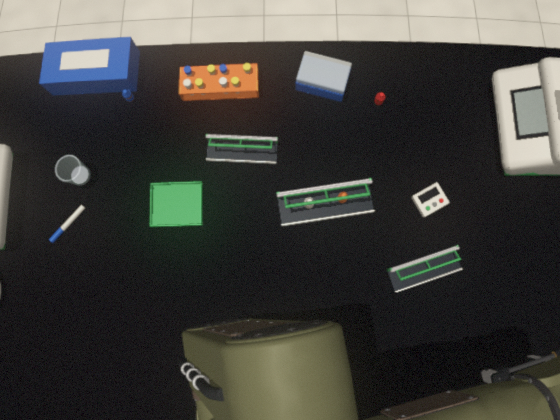

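The top view shows the big dispenser around (325,200), with the orange cap at (343,196) and the white cap at (308,203). The tray is at (176,204), and the two smaller dispensers are look-alikes.

```bash
python3 - <<'E'
from h import *
for n,box in [('top',(265,170,385,235)),('scene',(200,205,295,310))]:
    c=dict(np.load(f'{n}0.npz')); P=pts(c); f=c['frame'].astype(int); r,g,b=f[...,0],f[...,1],f[...,2]
    x0,y0,x1,y1=box; M=np.zeros(r.shape,bool); M[y0:y1,x0:x1]=1
    hsv=cv2.cvtColor(c['frame'],cv2.COLOR_RGB2HSV)
    green=M&(g>1.5*r)&(g>1.4*b)&(g>60)
    org=M&(r>1.5*g)&(r>100)
    wh=M&(r>120)&(abs(r-b)<40)
    print(n)
    for nm,m in [('green',green),('org',org),('wh',wh)]:
        Q=P[m]; Q=Q[np.abs(Q[:,2])<.2]
        print(nm,len(Q),np.median(Q,0).round(4),'z pct',np.percentile(Q[:,2],[5,25,50,75,95]).round(4))
        if nm=='green':
            for lo,hi in [(.058,.075),(.035,.055)]:
                q=Q[(Q[:,2]>lo)&(Q[:,2]<hi)]
                if len(q)>5:
                    i=q[:,1].argmin(),q[:,1].argmax(); print('  band',lo,len(q),q[i[0]].round(4),q[i[1]].round(4))
        if nm=='org': 
            q=Q[Q[:,2]>.03]; print(q.min(0),q.max(0),q.mean(0))
    if n=='top':
        t=(g>1.5*r)&(g>1.4*b)&(g>60); t[:,:140]=0;t[:,210:]=0;t[:170]=0;t[235:]=0
        q=P[t]; rect=cv2.minAreaRect(q[:,:2].astype(np.float32)); print('tray',rect,np.median(q[:,2]))
        cam=-cv2.Rodrigues(np.array(c['rvec']))[0].T@np.array(c['tvec']).reshape(3); print('cam',cam)
    k=6; cr=cv2.resize(c['frame'][y0:y1,x0:x1,::-1],None,fx=k if n=='top' else 5.5,fy=k if n=='top' else 5.5,interpolation=cv2.INTER_CUBIC); cv2.imwrite(f'pics/{n}crop.png',cv2.convertScaleAbs(cr,alpha=1.5))
    # line fits of white features by height
    q=P[wh]; 
    for lo,hi in [(.01,.022),(.038,.06)]:
        s=q[(q[:,2]>lo)&(q[:,2]<hi)]
        if len(s)>10: print('white band',lo,len(s),s.mean(0).round(4),cv2.minAreaRect(s[:,:2].astype(np.float32)))
E
```

```text
top
green 495 [ 0.5049 -0.1909  0.0646] z pct [0.0049 0.0476 0.0646 0.0678 0.0703]
  band 0.058 293 [ 0.508  -0.2892  0.0645] [ 0.4895 -0.0914  0.0617]
  band 0.035 100 [ 0.5506 -0.2962  0.0483] [ 0.5196 -0.0725  0.0449]
org 38 [ 0.5113 -0.229   0.0429] z pct [0.0136 0.0298 0.0429 0.051  0.055 ]
[ 0.49890315 -0.23820558  0.03476559] [ 0.51833473 -0.22136303  0.05606078] [ 0.51159942 -0.22855367  0.04687281]
wh 710 [ 0.519  -0.1801  0.0451] z pct [0.0036 0.0152 0.0451 0.0478 0.0507]
tray ((0.44817936420440674, 0.06274163722991943), (0.4275439977645874, 0.15710997581481934), 65.23566436767578) 0.00475940724515621
cam [ 0.28730205 -0.09846584  1.13565674]
white band 0.01 171 [ 0.4621 -0.1962  0.0154] ((0.4646833837032318, -0.20231860876083374), (0.06767850369215012, 0.2327357530593872), 25.146825790405273)
white band 0.038 427 [ 0.5274 -0.183   0.0473] ((0.5135451555252075, -0.188516765832901), (0.04376079887151718, 0.22860948741436005), 8.295218467712402)
scene
green 578 [ 0.5018 -0.1908  0.0574] z pct [-0.0004  0.0077  0.0574  0.0666  0.069 ]
  band 0.058 288 [ 0.5111 -0.2915  0.0693] [ 0.4897 -0.0927  0.0604]
  band 0.035 80 [ 0.5506 -0.3025  0.046 ] [ 0.5181 -0.0725  0.0436]
org 107 [ 0.5131 -0.2376  0.0399] z pct [0.0048 0.0287 0.0399 0.046  0.0517]
[ 0.49957868 -0.24467437  0.03108173] [ 0.52277723 -0.22520084  0.05338444] [ 0.51358691 -0.23622438  0.04305956]
wh 823 [ 0.5182 -0.1842  0.0441] z pct [-0.0003  0.0145  0.0441  0.0471  0.05  ]
white band 0.01 199 [ 0.4674 -0.203   0.0145] ((0.4857543706893921, -0.19558994472026825), (0.0509524829685688, 0.22792625427246094), 7.508033752441406)
white band 0.038 501 [ 0.5287 -0.1913  0.0465] ((0.5164415240287781, -0.1906522810459137), (0.0411338172852993, 0.22693860530853271), 8.083191871643066)
```

View pics/topcrop.png

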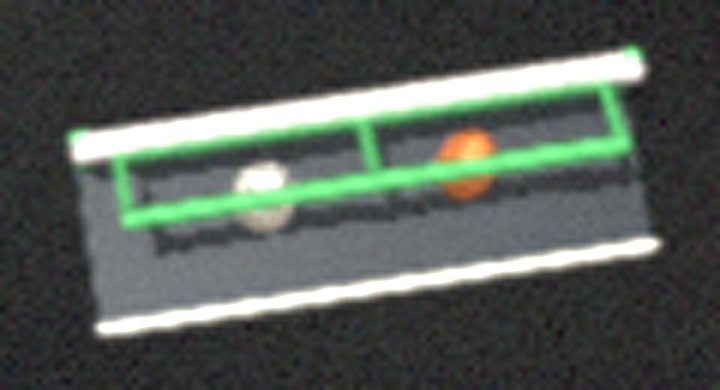

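View pics/scenecrop.png

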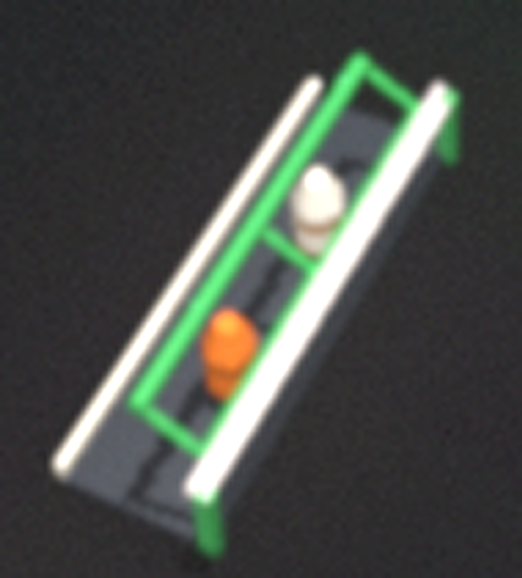

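The crops show the lip running from crop px (125,218) to (625,147). Orange is on the right, at robot −y, and white is on the left. Next I refine the yaw, lip, vials and tray.

```bash
python3 - <<'E'
from h import *
def ray(c,u,v,z):
    n=cv2.undistortPoints(np.array([[[u,v]]],float),c['camera_matrix'],c['D']).ravel()
    R=cv2.Rodrigues(np.array(c['rvec']))[0]; t=np.array(c['tvec']).reshape(3)
    o=-R.T@t; d=R.T@np.r_[n,1]; return (o+d*(z-o[2])/d[2])
T=dict(np.load('top0.npz')); S=dict(np.load('scene0.npz'))
A=lambda x,y:(265+(x+.5)/6-.5,170+(y+.5)/6-.5)
B=lambda x,y:(200+(x+.5)/5.5-.5,205+(y+.5)/5.5-.5)
for c,F,l,r,o,w in [(T,A,(120,219),(630,146),(467,150),(264,188)),(S,B,(362,58),(137,400),(229,330),(318,185))]:
    L,R=ray(c,*F(*l),.066),ray(c,*F(*r),.066); e=L-R
    print('lip',L,R,'mid',(L+R)/2,'len',np.hypot(*e[:2]),'yaw',np.degrees(np.arctan2(-e[0],e[1])))
    print('cap o',ray(c,*F(*o),.047),'w',ray(c,*F(*w),.047))
for c,box in [(T,(140,170,212,235)),(S,(290,145,360,200))]:
    f=c['frame'].astype(int); g=(f[...,1]>1.5*f[...,0])&(f[...,1]>1.4*f[...,2])&(f[...,1]>60)
    m=np.zeros_like(g);x0,y0,x1,y1=box;m[y0:y1,x0:x1]=g[y0:y1,x0:x1]
    q=pts(c)[m]; q=q[abs(q[:,2]-.008)<.015]; print('tray',cv2.minAreaRect(q[:,:2].astype(np.float32)),q[:,2].mean())
E
```

```text
lip [ 0.48138638 -0.09038838  0.066     ] [ 0.5078949  -0.29028096  0.066     ] mid [ 0.49464064 -0.19033467  0.066     ] len 0.20164261441000159 yaw 7.554136092386498
cap o [ 0.5109396  -0.22840504  0.047     ] w [ 0.49657246 -0.14737202  0.047     ]
lip [ 0.48186054 -0.09251184  0.066     ] [ 0.50943356 -0.2881261   0.066     ] mid [ 0.49564705 -0.19031897  0.066     ] len 0.19754799954662958 yaw 8.023330962749002
cap o [ 0.51145532 -0.23199047  0.047     ] w [ 0.4982207  -0.14999317  0.047     ]
tray ((0.5042465329170227, 0.18329966068267822), (0.11714961379766464, 0.13682161271572113), 0.8947681188583374) 0.005274792827826025
tray ((0.5307705402374268, 0.1864590048789978), (0.18754561245441437, 0.15155799686908722), 2.1376848220825195) 0.004311256496004602
```

Request:
{"op": "send_rows", "data": {"rows": [{"roll": 5.1,"jaw": -0.28},{"dx": 30,"dy": -21,"dz": 7,"jaw": -0.28},{"dx": 30,"dy": -21,"dz": 7,"jaw": -0.28},{"dx": 30,"dy": -21,"dz": 7,"jaw": -0.28},{"dx": 30,"dy": -21,"dz": 7,"jaw": -0.28},{"dx": 30,"dy": -21,"dz": 7,"jaw": -0.28},{"dx": 30,"dy": -21,"dz": 7,"jaw": -0.28},{"dx": 30,"dy": -21,"dz": 7,"jaw": -0.28},{"dx": 30,"dy": -21,"dz": 7,"jaw": -0.28},{"dx": 30,"dy": -21,"dz": 7,"jaw": -0.28},{"dx": 30,"dy": -21,"dz": 7,"jaw": -0.28},{"dx": 30,"dy": -21,"dz": 7,"jaw": -0.28}]}}

```text
invalid input at $.rows[0]: expected keys dx, dy, dz, roll, jaw
```

Request:
{"op": "send_rows", "data": {"rows": [{"dx": 20,"dy": -19,"dz": 8,"jaw": -0.28},{"jaw": -0.28},{"jaw": -0.28},{"jaw": -0.28}]}}

```text
invalid input at $.rows[0]: expected keys dx, dy, dz, roll, jaw
```

```bash
python3 - <<'E'
from h import *
c=camera('wrist'); cv2.imwrite('pics/w1.png',c['frame'][...,::-1]); np.savez('w1.npz',**c)
o=get_obs(); print(o['ee_pos'],o['eef_rot'],o['grip_width'],o['force'])
E
```

```text
[ 0.12310621 -0.53584839  0.20501365] [-3.14072091e+00 -4.50259345e-05  2.25794625e-01] 0.09380937403454614 [-0.09084285 -0.57253418 -0.41392874]
```

View pics/w1.png

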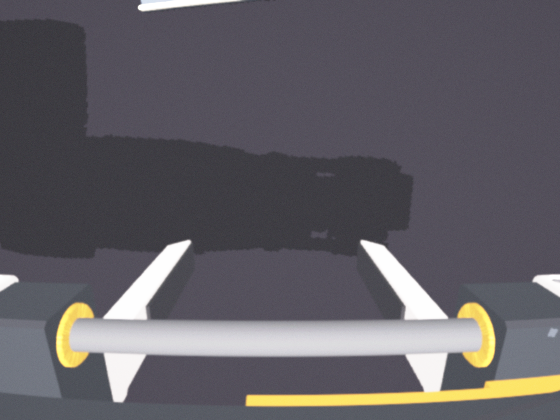

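All keys are required in each row, so nothing moved. The wrist view shows the fingertips at (180,245) and (372,245), and a grey crossbar with yellow ends on the hand at row ~335. I'll measure where that bar sits.

```bash
python3 - <<'E'
from h import *
from scipy.spatial.transform import Rotation as Ro
c=dict(np.load('w1.npz')); P=pts(c); o=get_obs()
R=Ro.from_euler('xyz',o['eef_rot']).as_matrix()
Q=(P-o['ee_pos'])@R*1000
for v,u in [(320,280),(335,280),(350,280),(335,90),(335,470),(335,68),(335,480),(245,185),(250,172),(260,165),(245,370),(260,390),(330,125),(385,120),(385,435),(330,430),(300,60),(285,60),(360,40),(400,280),(412,100),(300,520)]: print(u,v,Q[v,u].round(1))
E
```

```text
280 320 [-174.2    6.4  205.3]
280 335 [  26.     1.3 -113.3]
280 350 [  22.1    1.3 -113.5]
90 335 [  25.8  -42.1 -114.4]
470 335 [  26.    44.7 -114.7]
68 335 [  25.3  -47.8 -114.1]
480 335 [  25.    48.  -113.5]
185 245 [  8.6 -48.8  -8.2]
172 250 [  8.1 -54.1 -14.5]
165 260 [  8.4 -53.4 -28.6]
370 245 [ 8.5 51.8 -7.7]
390 260 [  8.5  55.9 -28.8]
125 330 [  26.2  -34.5 -112.5]
120 385 [ -5.8 -48.1 -95.5]
435 385 [ -3.4  48.5 -98. ]
430 330 [  26.3   35.9 -112.7]
60 300 [  32.3  -50.7 -110.4]
60 285 [  31.8  -56.2 -101.8]
40 360 [  22.6  -51.6 -119.9]
280 400 [  17.9    1.2 -124. ]
100 412 [  22.3  -31.4 -132.5]
520 300 [  32.5   58.3 -111. ]
```

Request:
{"op": "send_rows", "data": {"rows": [{"dx": 0,"dy": 0,"dz": 0,"roll": 5.1,"jaw": -0.28},{"dx": 30,"dy": -21,"dz": 7,"roll": 0,"jaw": -0.28},{"dx": 30,"dy": -21,"dz": 7,"roll": 0,"jaw": -0.28},{"dx": 30,"dy": -21,"dz": 7,"roll": 0,"jaw": -0.28},{"dx": 30,"dy": -21,"dz": 7,"roll": 0,"jaw": -0.28},{"dx": 30,"dy": -21,"dz": 7,"roll": 0,"jaw": -0.28},{"dx": 30,"dy": -21,"dz": 7,"roll": 0,"jaw": -0.28},{"dx": 30,"dy": -21,"dz": 7,"roll": 0,"jaw": -0.28},{"dx": 30,"dy": -21,"dz": 7,"roll": 0,"jaw": -0.28},{"dx": 30,"dy": -21,"dz": 7,"roll": 0,"jaw": -0.28}]}}

```text
time_s: 0.98
ee_pos: [0.3658, -0.3105, 0.1421]
eef_rot: [3.142, -0.0, 0.137]
force: [-0.5, -0.2, 0.5]
grip_width: 0.0606
grip_force: 0.0
```

Request:
{"op": "send_rows", "data": {"rows": [{"dx": 26,"dy": -20,"dz": 7,"roll": 0,"jaw": -0.28},{"dx": 26,"dy": -20,"dz": 7,"roll": 0,"jaw": -0.28},{"dx": 26,"dy": -20,"dz": 8,"roll": 0,"jaw": -0.28},{"dx": 0,"dy": 0,"dz": 0,"roll": 0,"jaw": -0.28},{"dx": 0,"dy": 0,"dz": 0,"roll": 0,"jaw": -0.28},{"dx": 0,"dy": 0,"dz": 0,"roll": 0,"jaw": -0.28}]}}

```text
time_s: 1.48
ee_pos: [0.4337, -0.2421, 0.1204]
eef_rot: [-3.142, 0.0, 0.137]
force: [-0.4, 0.2, -0.1]
grip_width: 0.0602
grip_force: 0.0
```

```bash
python3 - <<'E'
from h import *
c=camera('wrist'); cv2.imwrite('pics/w2.png',c['frame'][...,::-1]); np.savez('w2.npz',**c)
o=get_obs(); print(o['ee_pos'],o['eef_rot'],o['grip_width'],o['force'])
E
```

```text
[ 0.4334847  -0.24253763  0.12060364] [ 3.14145086e+00 -5.38133455e-06  1.36097349e-01] 0.06042377492495755 [ 0.72519214 -0.66328487 -0.48252439]
```

View pics/w2.png

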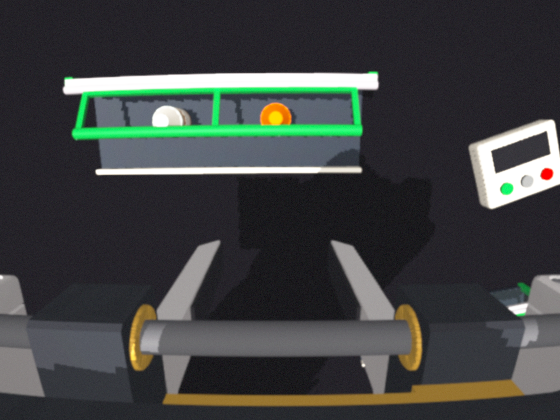

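The wrist view shows the lip from (78,133) to (360,130), the orange cap at (275,118) and the white cap at (168,119). The hand is aligned.

```bash
python3 - <<'E'
from h import *
from scipy.spatial.transform import Rotation as Ro
c=dict(np.load('w2.npz')); P=pts(c); o=get_obs()
R=Ro.from_euler('xyz',o['eef_rot']).as_matrix()
Q=(P-o['ee_pos'])@R*1000
f=c['frame'].astype(int)
m=np.zeros((420,560),bool); m[95:128,255:295]=1; m&=(f[...,0]>1.6*f[...,2])&(f[...,0]>120)&(P[...,2]>.03)&(f[...,0]>f[...,1]*1.1)
q=Q[m];print('orange',len(q),q.mean(0),np.percentile(q,[3,97],axis=0)); t=q[q[:,2]<q[:,2].min()+3]; print('top',t.mean(0),t.shape)
m=np.zeros((420,560),bool); m[100:128,148:190]=1; m&=(f.min(2)>90)&(P[...,2]>.03)
q=Q[m];t=q[q[:,2]<q[:,2].min()+3]; print('white top',t.mean(0),t.shape)
g=(f[...,1]>1.5*f[...,0])&(f[...,1]>60)&(P[...,2]>.058); g[:, 380:]=0
for u in (90,150,250,300,345):
    v=np.where(g[124:140,u])[0]+124; print(u,v.min(),v.max(),Q[v,u].mean(0).round(1))
for u in (110,280,350): 
    v=np.argmax(f[160:180,u].sum(1))+160; print('kerb',Q[v,u].round(1))
E
```

```text
orange 540 [79.24902156 -0.15522503 73.81891381] [[ 72.61028338 -10.22453986  68.38508156]
 [ 87.28373514  10.10822535  83.73319124]]
top [ 7.19211751e+01 -7.28512160e-02 -1.78320501e+02] (3, 3)
white top [ 7.19211751e+01 -7.28512160e-02 -1.78320501e+02] (4, 3)
90 128 138 [  67.8 -128.8   53.2]
150 126 136 [ 68.4 -86.   53.9]
250 125 135 [ 68.6 -17.3  54. ]
300 125 135 [68.6 16.6 53.9]
345 125 136 [68.5 47.1 53.7]
kerb [  34.3 -143.5  105.3]
kerb [ 35.5   3.9 105.5]
kerb [ 34.9  63.6 105.6]
```

Request:
{"op": "send_rows", "data": {"rows": [{"dx": 0,"dy": 0,"dz": 27,"roll": 0,"jaw": -0.28},{"dx": 0,"dy": 0,"dz": 27,"roll": 0,"jaw": -0.28},{"dx": 0,"dy": 0,"dz": 26,"roll": 0,"jaw": -0.28},{"dx": 11,"dy": 0,"dz": 0,"roll": 0,"jaw": -0.28},{"dx": 11,"dy": 0,"dz": 0,"roll": 0,"jaw": -0.28},{"dx": 11,"dy": 0,"dz": 0,"roll": 0,"jaw": -0.28},{"dx": 11,"dy": 0,"dz": 0,"roll": 0,"jaw": -0.28},{"dx": 11,"dy": 0,"dz": 0,"roll": 0,"jaw": -0.28},{"dx": 11,"dy": 0,"dz": 0,"roll": 0,"jaw": -0.28},{"dx": 11,"dy": 0,"dz": 0,"roll": 0,"jaw": -0.28},{"dx": 0,"dy": 0,"dz": 0,"roll": 0,"jaw": -0.28},{"dx": 0,"dy": 0,"dz": 0,"roll": 0,"jaw": -0.28}]}}

```text
time_s: 2.53
ee_pos: [0.5106, -0.2321, 0.0415]
eef_rot: [3.141, -0.001, 0.137]
force: [-1.4, -0.7, -1.5]
grip_width: 0.0601
grip_force: 0.8
```

```bash
python3 - <<'E'
from h import *
c=camera('wrist'); s=camera('scene')
a=cv2.resize(s['frame'][190:310,190:310],(420,420),interpolation=cv2.INTER_CUBIC); im=np.hstack([c['frame'],a])
im=cv2.resize(im,(800,int(420*800/980))); cv2.imwrite('pics/w3.png',cv2.convertScaleAbs(im[...,::-1],alpha=1.4))
np.savez('w3.npz',**c)
o=get_obs(); print(o['ee_pos'],o['eef_rot'],o['grip_width'],o['force'])
E
```

```text
[ 0.50992796 -0.23194596  0.04111798] [ 3.14112555e+00 -2.25861484e-04  1.36305625e-01] 0.06022236619587707 [-2.35792045 -2.68564971  0.43193839]
```

View pics/w3.png

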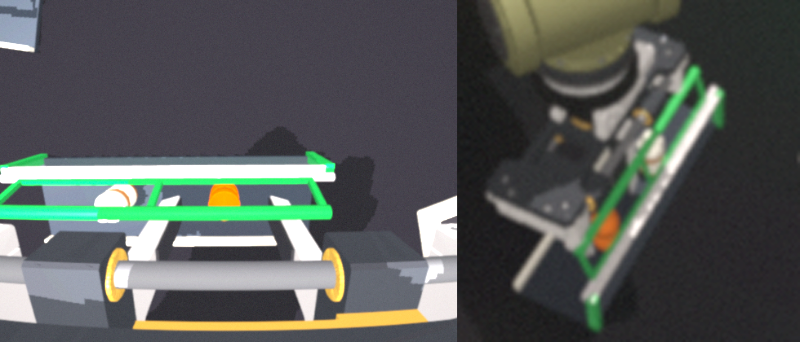

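Flap held open by the fingers, and the orange vial (223,200) stands between them. Now lower and grip.

Request:
{"op": "send_rows", "data": {"rows": [{"dx": 0,"dy": 0,"dz": 8,"roll": 0,"jaw": -0.28},{"dx": 0,"dy": 0,"dz": 8,"roll": 0,"jaw": -0.28},{"dx": 0,"dy": 0,"dz": 8,"roll": 0,"jaw": -0.28},{"dx": 0,"dy": 0,"dz": 7,"roll": 0,"jaw": -0.28},{"dx": 0,"dy": 0,"dz": 0,"roll": 0,"jaw": -0.28},{"dx": 0,"dy": 0,"dz": 0,"roll": 0,"jaw": 0.1},{"dx": 0,"dy": 0,"dz": 0,"roll": 0,"jaw": 0.3},{"dx": 0,"dy": 0,"dz": 0,"roll": 0,"jaw": 0.5},{"dx": 0,"dy": 0,"dz": 0,"roll": 0,"jaw": 0.7},{"dx": 0,"dy": 0,"dz": 0,"roll": 0,"jaw": 0.8},{"dx": 0,"dy": 0,"dz": 0,"roll": 0,"jaw": 0.8},{"dx": 0,"dy": 0,"dz": 0,"roll": 0,"jaw": 0.8}], "force": 15}}

```text
time_s: 3.63
ee_pos: [0.5103, -0.2314, 0.0096]
eef_rot: [3.142, -0.0, 0.137]
force: [-2.1, 1.8, 0.8]
grip_width: 0.0218
grip_force: 15.4
```

```bash
python3 - <<'E'
from h import *
c=camera('wrist'); s=camera('scene')
a=cv2.resize(s['frame'][190:310,190:310],(420,420),interpolation=cv2.INTER_CUBIC); im=np.hstack([c['frame'],a])
im=cv2.resize(im,(800,int(420*800/980))); cv2.imwrite('pics/w4.png',cv2.convertScaleAbs(im[...,::-1],alpha=1.4))
o=get_obs(); print(o['ee_pos'],o['grip_force'],o['grip_width'],o['force'])
E
```

```text
[ 0.51025767 -0.23142669  0.00960456] 15.421885063915397 0.02132737160481243 [-2.47399036  1.52154792  2.12581722]
```

View pics/w4.png

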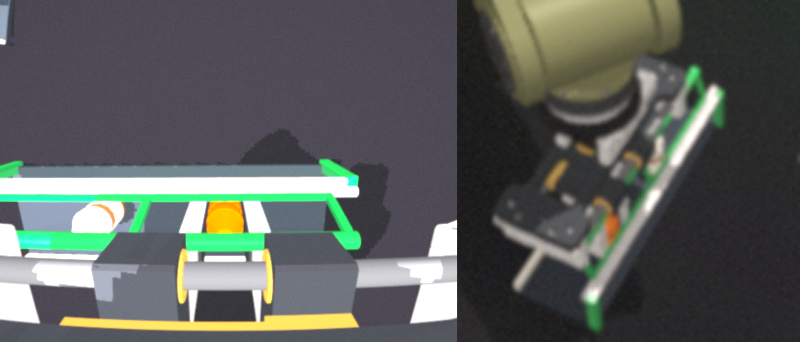

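The vial is gripped (width 21.8 mm, 15 N) and the white one still stands. I'll lift it above the kerb, then back out to the front so the flap follows the fingers shut.

Request:
{"op": "send_rows", "data": {"rows": [{"dx": 0,"dy": 0,"dz": -6,"roll": 0,"jaw": 0.8},{"dx": 0,"dy": 0,"dz": -8,"roll": 0,"jaw": 0.8},{"dx": 0,"dy": 0,"dz": -8,"roll": 0,"jaw": 0.8},{"dx": -8,"dy": 0,"dz": 0,"roll": 0,"jaw": 0.8},{"dx": -8,"dy": 0,"dz": 0,"roll": 0,"jaw": 0.8},{"dx": -8,"dy": 0,"dz": 0,"roll": 0,"jaw": 0.8},{"dx": -8,"dy": 0,"dz": 0,"roll": 0,"jaw": 0.8},{"dx": -8,"dy": 0,"dz": 0,"roll": 0,"jaw": 0.8},{"dx": -10,"dy": 0,"dz": 0,"roll": 0,"jaw": 0.8},{"dx": -15,"dy": 0,"dz": 0,"roll": 0,"jaw": 0.8},{"dx": -15,"dy": 0,"dz": 0,"roll": 0,"jaw": 0.8},{"dx": 0,"dy": 0,"dz": 0,"roll": 0,"jaw": 0.8}], "force": 15}}

```text
time_s: 4.73
ee_pos: [0.4286, -0.2424, 0.0312]
eef_rot: [-3.141, 0.001, 0.136]
force: [-0.5, -0.5, -1.1]
grip_width: 0.0216
grip_force: 15.0
```

Request:
{"op": "send_rows", "data": {"rows": [{"dx": 0,"dy": 0,"dz": -20,"roll": 0,"jaw": 0.8},{"dx": 0,"dy": 0,"dz": -25,"roll": 0,"jaw": 0.8},{"dx": 0,"dy": 0,"dz": -25,"roll": 0,"jaw": 0.8},{"dx": 0,"dy": 0,"dz": -20,"roll": 0,"jaw": 0.8},{"dx": 0,"dy": 0,"dz": -20,"roll": 0,"jaw": 0.8},{"dx": 0,"dy": 0,"dz": 0,"roll": 0,"jaw": 0.8},{"dx": 0,"dy": 0,"dz": 0,"roll": 0,"jaw": 0.8}]}}

```text
time_s: 5.32
ee_pos: [0.4314, -0.2425, 0.1419]
eef_rot: [3.14, -0.001, 0.137]
force: [0.5, 0.2, -0.6]
grip_width: 0.0215
grip_force: 15.0
```

```bash
python3 - <<'E'
from h import *
c=camera('wrist'); s=camera('scene')
a=cv2.resize(s['frame'][170:310,170:310],(420,420),interpolation=cv2.INTER_CUBIC); im=np.hstack([c['frame'],a])
im=cv2.resize(im,(800,int(420*800/980))); cv2.imwrite('pics/w5.png',cv2.convertScaleAbs(im[...,::-1],alpha=1.4))
o=get_obs(); print(o['ee_pos'],o['grip_force'],o['grip_width'],o['force'])
E
```

```text
[ 0.43063694 -0.24205211  0.14037919] 14.999881330586504 0.021490158234631004 [ 0.30085768  0.39561597 -1.49704509]
```

View pics/w5.png

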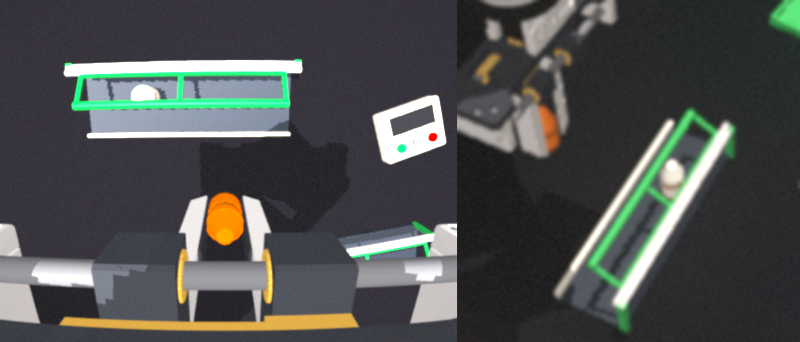

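The vial is out and looks in line with the fingers. The flap is shut and the white vial is standing. Carrying it to the tray now.

Request:
{"op": "send_rows", "data": {"rows": [{"dx": 5,"dy": -15,"dz": 0,"roll": 0,"jaw": 0.8},{"dx": 10,"dy": -30,"dz": 0,"roll": 0,"jaw": 0.8},{"dx": 12,"dy": -38,"dz": 0,"roll": 0,"jaw": 0.8},{"dx": 12,"dy": -38,"dz": 0,"roll": 0,"jaw": 0.8},{"dx": 12,"dy": -38,"dz": 0,"roll": 0,"jaw": 0.8},{"dx": 12,"dy": -38,"dz": 0,"roll": 0,"jaw": 0.8},{"dx": 12,"dy": -38,"dz": 0,"roll": 0,"jaw": 0.8},{"dx": 12,"dy": -38,"dz": 0,"roll": 0,"jaw": 0.8},{"dx": 12,"dy": -38,"dz": 0,"roll": 0,"jaw": 0.8},{"dx": 12,"dy": -38,"dz": 0,"roll": 0,"jaw": 0.8},{"dx": 12,"dy": -38,"dz": 0,"roll": 0,"jaw": 0.8},{"dx": 9,"dy": -25,"dz": 0,"roll": 0,"jaw": 0.8}]}}

```text
time_s: 6.42
ee_pos: [0.5049, 0.1869, 0.14]
eef_rot: [-3.142, 0.002, 0.138]
force: [-0.0, -0.2, 0.3]
grip_width: 0.0214
grip_force: 15.0
```

Request:
{"op": "send_rows", "data": {"rows": [{"dx": 0,"dy": 0,"dz": 10,"roll": 0,"jaw": 0.8},{"dx": 0,"dy": 0,"dz": 20,"roll": 0,"jaw": 0.8},{"dx": 0,"dy": 0,"dz": 25,"roll": 0,"jaw": 0.8},{"dx": 0,"dy": 0,"dz": 25,"roll": 0,"jaw": 0.8},{"dx": 0,"dy": 0,"dz": 20,"roll": 0,"jaw": 0.8},{"dx": 0,"dy": 0,"dz": 0,"roll": 0,"jaw": 0.8},{"dx": 0,"dy": 0,"dz": 0,"roll": 0,"jaw": 0.8}]}}

```text
time_s: 7.0
ee_pos: [0.5047, 0.1833, 0.0403]
eef_rot: [3.141, 0.003, 0.137]
force: [0.5, -0.7, 0.0]
grip_width: 0.0217
grip_force: 15.0
```

```bash
python3 - <<'E'
from h import *
from scipy.spatial.transform import Rotation as Ro
c=camera('wrist'); s=camera('scene')
a=cv2.resize(s['frame'][110:230,270:390],(420,420),interpolation=cv2.INTER_CUBIC); im=np.hstack([c['frame'],a])
im=cv2.resize(im,(800,int(420*800/980))); cv2.imwrite('pics/w6.png',cv2.convertScaleAbs(im[...,::-1],alpha=1.4))
o=get_obs(); print(o['ee_pos'],o['grip_force'],o['grip_width'],o['force'])
P=pts(c);R=Ro.from_euler('xyz',o['eef_rot']).as_matrix();Q=(P-o['ee_pos'])@R*1000
f=c['frame'].astype(int)
m=(f[...,0]>1.6*f[...,2])&(f[...,0]>100)&(f[...,0]>f[...,1]*1.1)&(abs(Q[...,1])<12)&(abs(Q[...,0])<25)&(Q[...,2]>-60)
q=Q[m]
for z in range(-48,8,5):
    t=q[abs(q[:,2]-z)<2.5]; 
    if len(t)>3: print(z,len(t),t[:,0].max().round(1),np.median(t[:,1]).round(1))
g=(f[...,1]>1.5*f[...,0])&(f[...,1]>1.4*f[...,2])&(f[...,1]>50)&(abs(P[...,2]-.006)<.02)
print('tray seen',P[g].min(0),P[g].max(0))
E
```

```text
[0.50596194 0.18378605 0.04226828] 15.000028075555747 0.021704767886239592 [-0.17887732 -0.19641944 -0.14672298]
-43 33 3.2 0.5
-38 545 5.4 0.9
-33 402 7.7 0.5
-28 537 10.1 0.5
-23 194 9.9 1.0
-18 89 9.7 -0.5
-13 187 9.7 0.5
-8 124 9.7 1.0
-3 116 10.0 0.2
2 50 9.6 0.5
7 4 5.7 -7.3
tray seen [ 0.43803587  0.02043388 -0.00264504] [0.6659066  0.24864359 0.02395131]
```

View pics/w6.png

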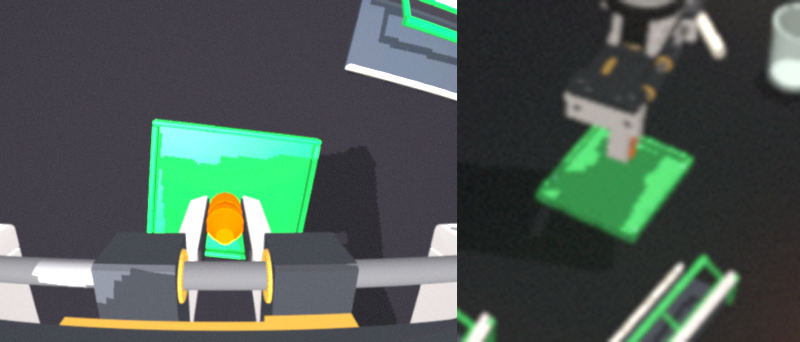

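The vial is upright in the grip, above the middle of the tray. Lowering.

Request:
{"op": "send_rows", "data": {"rows": [{"dx": 0,"dy": 0,"dz": 10,"roll": 0,"jaw": 0.8},{"dx": 0,"dy": 0,"dz": 10,"roll": 0,"jaw": 0.8},{"dx": 0,"dy": 0,"dz": 6,"roll": 0,"jaw": 0.8},{"dx": 0,"dy": 0,"dz": 3,"roll": 0,"jaw": 0.8},{"dx": 0,"dy": 0,"dz": 2,"roll": 0,"jaw": 0.8},{"dx": 0,"dy": 0,"dz": 0,"roll": 0,"jaw": 0.8},{"dx": 0,"dy": 0,"dz": 0,"roll": 0,"jaw": 0.8},{"dx": 0,"dy": 0,"dz": 0,"roll": 0,"jaw": 0.8}]}}

```text
time_s: 7.77
ee_pos: [0.5057, 0.1839, 0.0107]
eef_rot: [-3.142, -0.0, 0.137]
force: [0.3, -0.2, -0.7]
grip_width: 0.0217
grip_force: 15.0
```

Request:
{"op": "send_rows", "data": {"rows": [{"dx": 0,"dy": 0,"dz": 1,"roll": 0,"jaw": 0.8},{"dx": 0,"dy": 0,"dz": 1,"roll": 0,"jaw": 0.8},{"dx": 0,"dy": 0,"dz": 0.5,"roll": 0,"jaw": 0.8},{"dx": 0,"dy": 0,"dz": 0,"roll": 0,"jaw": 0.8},{"dx": 0,"dy": 0,"dz": 0,"roll": 0,"jaw": 0.8},{"dx": 0,"dy": 0,"dz": 0,"roll": 0,"jaw": 0.8}]}}

```text
time_s: 8.27
ee_pos: [0.5056, 0.1839, 0.008]
eef_rot: [-3.142, -0.0, 0.137]
force: [0.4, 0.6, 0.1]
grip_width: 0.0217
grip_force: 15.0
```

Foot is within about 1 mm of the floor. Open slowly, then go straight up.

Request:
{"op": "send_rows", "data": {"rows": [{"dx": 0,"dy": 0,"dz": 0,"roll": 0,"jaw": 0.53},{"dx": 0,"dy": 0,"dz": 0,"roll": 0,"jaw": 0.5},{"dx": 0,"dy": 0,"dz": 0,"roll": 0,"jaw": 0.45},{"dx": 0,"dy": 0,"dz": 0,"roll": 0,"jaw": 0.35},{"dx": 0,"dy": 0,"dz": 0,"roll": 0,"jaw": 0.2},{"dx": 0,"dy": 0,"dz": 0,"roll": 0,"jaw": 0.0},{"dx": 0,"dy": 0,"dz": 0,"roll": 0,"jaw": 0.0},{"dx": 0,"dy": 0,"dz": 0,"roll": 0,"jaw": 0.0}]}}

```text
time_s: 8.93
ee_pos: [0.5056, 0.1839, 0.008]
eef_rot: [-3.142, -0.0, 0.137]
force: [0.1, -0.4, 0.5]
grip_width: 0.047
grip_force: 0.0
```

Request:
{"op": "send_rows", "data": {"rows": [{"dx": 0,"dy": 0,"dz": -10,"roll": 0,"jaw": 0},{"dx": 0,"dy": 0,"dz": -20,"roll": 0,"jaw": 0},{"dx": 0,"dy": 0,"dz": -30,"roll": 0,"jaw": 0},{"dx": 0,"dy": 0,"dz": -30,"roll": 0,"jaw": 0},{"dx": 0,"dy": 0,"dz": -30,"roll": 0,"jaw": 0},{"dx": -30,"dy": 0,"dz": 0,"roll": 0,"jaw": 0},{"dx": -30,"dy": 0,"dz": 0,"roll": 0,"jaw": 0},{"dx": 0,"dy": 0,"dz": 0,"roll": 0,"jaw": 0},{"dx": 0,"dy": 0,"dz": 0,"roll": 0,"jaw": 0},{"dx": 0,"dy": 0,"dz": 0,"roll": 0,"jaw": 0}]}}

```text
time_s: 9.77
ee_pos: [0.4468, 0.1758, 0.1288]
eef_rot: [-3.141, -0.001, 0.137]
force: [-0.1, -0.0, 0.5]
grip_width: 0.0471
grip_force: 0.0
```

```bash
python3 - <<'E'
from h import *
c=camera('wrist'); s=camera('scene')
a=cv2.resize(s['frame'][120:310,200:390],(420,420),interpolation=cv2.INTER_CUBIC); im=np.hstack([c['frame'],a])
im=cv2.resize(im,(800,int(420*800/980))); cv2.imwrite('pics/w7.png',cv2.convertScaleAbs(im[...,::-1],alpha=1.4))
o=get_obs(); print(o['time_s'],o['ee_pos'],o['grip_force'],o['grip_width'],o['force'])
E
```

```text
9.8667 [0.44687608 0.17575138 0.12818634] 0.0 0.04684915385068274 [-0.16829143 -0.03194491  0.89335773]
```

View pics/w7.png

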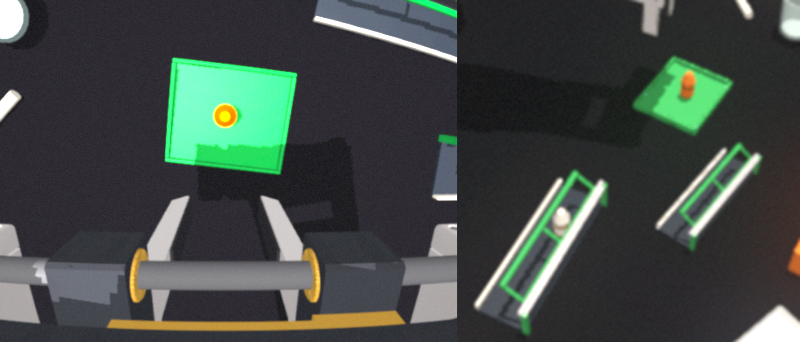

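The vial stands upright mid-tray at (225,116). The flap is shut and the white vial stands at (562,220).

```bash
python3 -c "
from station import *
print(hand_in())"
```

```text
the job is handed in; nothing more can be done
None
```

The orange-capped vial stands upright in the middle of the green tray, the flap has swung shut, and the white-capped vial is still standing in the dispenser; I handed the job in at about 10 s, and no verdict came back.

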